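# Collect the finished tooth models from the mill's catch tray

### The job

The mill has delivered two finished tooth models (tan blocks with a row of ivory teeth) into its catch tray. Put both into the blue case pan, teeth up, each flat on the pan's floor, setting them down gently rather than dropping them. Leave the dark grey leftover stub where it lies in the tray, and do not disturb the jar or the blue tumbler.

Things in the scene. Friction and masses are not known exactly. Their poses are not given: they have to be found in the camera images.
- model_a_center (a point): finished tooth model: tan block 70 x 28 x 24 mm (long, wide, high) with straight parallel sides, on it a narrower pink gum ridge (21 mm wide) and one row of five ivory teeth; 37 mm high in all, about 110 g, teeth up in the catch tray. Point: its centre, 18.5 mm above its underside; x along the length, y across the 28 mm width, z up. Grip the tan block across its width.
- model_b_center (a point): finished tooth model: tan block 70 x 28 x 24 mm (long, wide, high) with straight parallel sides, on it a narrower pink gum ridge (21 mm wide) and one row of five ivory teeth; 37 mm high in all, about 110 g, teeth up in the catch tray. Point: its centre, 18.5 mm above its underside; x along the length, y across the 28 mm width, z up. Grip the tan block across its width.
- stub_center (a point): leftover milling stub, to be left alone: dark grey block 48 x 34 x 20 mm with a small 8 mm step on top and a 14 mm steel pin standing out 22 mm at its +x end. It lies beside the models in the tray, in any of three places. Point: the block's centre, 10 mm above its underside; x along the length, z up.
- mill: desktop mill, fixed, at the robot's left; a sloping chute leads from it to an open aluminium catch tray, 240 x 360 x 30 mm (x, y, z), walls and floor 5 mm thick. Origin: centre of the tray's underside, on the bench; tray floor 5 mm above it, rim 30 mm. x, y along the tray's sides, z up. The chute starts at the tray's +y wall, 35 mm high, rising to 165 mm at y = 655 mm.
- pan: the blue open case pan, loose, 0.6 kg, 180 x 280 x 50 mm outside (x, y, z), walls and floor 4 mm thick. Origin: centre of its underside, on the bench; the pan's floor is 4 mm above it, the rim 50 mm. x along its 180 mm side, y along its 280 mm side, z up. It stands empty at the robot's right.
- jar: a bystander: a closed pale jar with white cap, 56 mm across, 62 mm high, beyond the tray, on the side away from the robot. Origin: centre of its underside.
- tumbler: a bystander: an empty blue plastic tumbler, 72 mm across the rim, 95 mm high, beyond the pan, on the side away from the robot. Origin: centre of its underside.
Things that resemble listed ones, but are neither listed nor needed, are in the scene too. Leave any green or orange look-alike of the part that bears model_a_center alone.

How it is judged:
By the outcome, as a careful person would: the job done as asked, in the order asked, and still so for the second after the job is handed in, with the robot touching nothing.
It also fails if it takes over 54 s, if anything falls off the work surface, if the arm or the gripper's body presses on something with over 40 N, if the wrist force passes 120 N, or if a joint passes its speed limit or range.

### The arm

A 6-joint arm with a two-finger parallel gripper is mounted at the origin on the work surface. World frame = base frame: x ahead of the robot, y to its left, z up, the work surface at z = 0. Lengths are in m, angles in degrees, forces in N, time in s.
With the tool pointing down it reaches from about 0.4 to 0.825 m from the base axis. Payload 7 kg.
Tool frame: the origin (TCP) lies at the very end of the fingers, on their centre line; the grasp point (between the pads) lies 19 mm behind it (grasp_offset is the x of the grasp point in the tool frame, in m); x points along the fingers, y is the direction in which the jaws open and shut, and the axes are right-handed (so a half turn about x gives the same grasp; the last joint's range is limited). The gripper opens to 88 mm and grips with 3 to 60 N. Pads are 19 mm wide; open, the fingers measure 130 mm over their backs; the gripper's body (78 mm by 193 mm) begins 47 mm behind the grasp point.
Start: joints at [-53.967, 20.546, 0.682, 0, -70.136, -16.507], TCP at [0.226, -0.636, 0.227] pointing down, gripper open.
Joint ranges: [-176.03, 176.03], [-82.01, 121.73], [-58.28, 71.71], [-173.87, 95.51], [-174.79, -0.11], [-173.66, 173.66]. Speed limits (degrees/s): [136.94, 136.94, 172.46, 180, 180, 180].

### API

Orientations are given as [roll, pitch, yaw] about the fixed x, y, z axes, in that order (R = Rz(yaw) Ry(pitch) Rx(roll)).
In Python, from plant import get_obs, snapshot, close_job, grasp_offset gives the robot as it stands.
- The arm moves only by the tool carry_out, never from a script. Its argument "series" is a list that holds one entry, the list of rows, each a list of 6 numbers: the shift along the tool's x, y, z in mm, then the turn, a rotation vector about the tool's x, y, z in degrees. A call has 1 to 10 rows; each row is the pose to reach, as a shift and turn from the pose commanded when the call began, along the tool's axes at that moment; what a row does not reach only later rows make up. A row lasts 1/8 s, in which the tool goes at most 62.5 mm and 10.7 degrees, less where a joint would pass 70% of its speed; a pose out of reach is approached as far as the arm can. A call with a gripper value outside its range is refused whole. "hand" is the gripper's target within -1 to 1 (shut at 1, half-way at 0, fully open at -1), set as the call begins (left out, the last holds). The fingers move at their own pace and stop on an object; the grip force is fixed at half the most. Time passes only in rows, so rows that repeat a pose let the fingers close. It gives the time, the measured TCP pose, the force and the opening at its end, in the units of the state.
- get_obs(): the state, without advancing time (a new reading comes with each control period).
- snapshot(name): name is "scene" or "side" or "wrist"; returns a dict with "color" (384x512x3 uint8, red, green, blue), "fx", "fy", "cx", "cy" (pixels), "dist_coeffs" ([k1, k2, p1, p2, k3] as OpenCV has them; the pictures are not rectified), "eye" and "attitude" of the camera in the world. Camera axes: x right, y down, z forward; pixel columns grow to the right and rows downward; lengths in m; the calibration is good to about 2 mm. A picture is of the moment at which its call begins. There is no depth.
- close_job(): hands the job in, once; it reports no verdict.
The state is a dict: "clock": time; "joint_pos": joint angles; "qvel": joint speeds; "tau": joint torques, N m; "tool_pos": TCP position; "orientation": TCP orientation; "force": force on the tool from outside, world axes, zero at the start; "moment": the same for the moment, N m; "opening": finger opening in m.
Only numpy, scipy, OpenCV 4.12 (cv2) and the standard library are available. Lean on these libraries where they do the work, as an engineer would, in place of code of your own. Each camera call takes 0.05 s, during which the arm holds its last target.

## Working session

There is one attempt and no reset: what is moved stays moved. The work goes in short steps, Python scripts to look and compute and a tool call to move; the robot and the scene stay as the last step left them, time stands still between calls to the robot, and variables do not carry over. Pictures are saved under pics/ and viewed, and the job is handed in when it is done.

Besides the shell and the picture viewer there is one more tool, called after ">>>" by a JSON object that holds its "api" and its "payload". carry_out: Moves the arm, as the interface text tells. Its arguments: {"type":"object","properties":{"series":{"type":"array","items":{"type":"array","items":{"type":"array","items":{"type":"number"}}}},"hand":{"type":"number"}},"required":["series"]}

```bash
mkdir -p pics; ls; python3 - <<'E'
from plant import get_obs, snapshot, grasp_offset
import cv2
print(grasp_offset, get_obs())
for n in ["scene","side"]:
    s=snapshot(n); cv2.imwrite(f"pics/{n}0.png",s["color"][:,:,::-1])
    print(n,{k:v for k,v in s.items() if k!="color"})
E
```

```text
pics
-0.0188 {'clock': 0.0, 'joint_pos': array([-5.39671192e+01,  2.05896276e+01,  6.35086193e-01, -1.89926161e-02,
       -7.01358782e+01, -1.65071837e+01]), 'qvel': array([-0.04279834, -0.11160734, -0.04026389, -0.03578461, -0.06587597,
       -0.07988914]), 'tau': array([-3.66342128e-04, -5.82713699e+01,  2.93048483e+01,  6.99690118e+00,
        6.88182103e-03, -1.54354439e-04]), 'tool_pos': array([ 0.22542023, -0.63574199,  0.2256566 ]), 'orientation': array([ 95.33851956,  89.90783388, 114.85774905]), 'force': array([-0.62735761,  0.09970149, -0.45376071]), 'moment': array([-0.03539999,  0.01852806,  0.0409559 ]), 'opening': 0.08765617641914736}
scene {'fx': 347.5997402224864, 'fy': 347.5997402224864, 'cx': 252.89450396210125, 'cy': 195.72958061413536, 'dist_coeffs': array([-0.00821117,  0.        ,  0.        ,  0.        ,  0.        ]), 'eye': array([ 0.85639319, -0.35305477,  0.67977781]), 'attitude': array([-141.00067288,   -0.79663481,   43.21907575])}
side {'fx': 435.30729734722667, 'fy': 435.30729734722667, 'cx': 247.74834359278293, 'cy': 187.8980119287411, 'dist_coeffs': array([0.04383485, 0.        , 0.        , 0.        , 0.        ]), 'eye': array([ 0.38769757, -0.78105259,  0.6080064 ]), 'attitude': array([-122.98767266,   -1.01469178,   -9.228487  ])}
```

View pics/scene0.png

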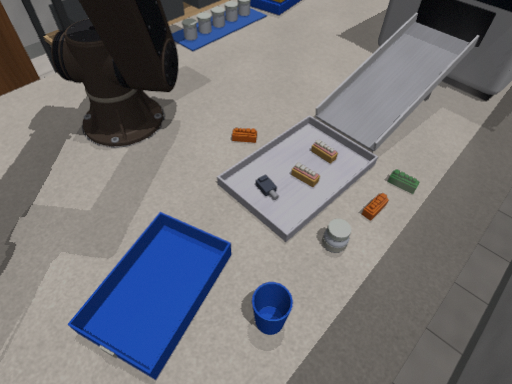

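View pics/side0.png

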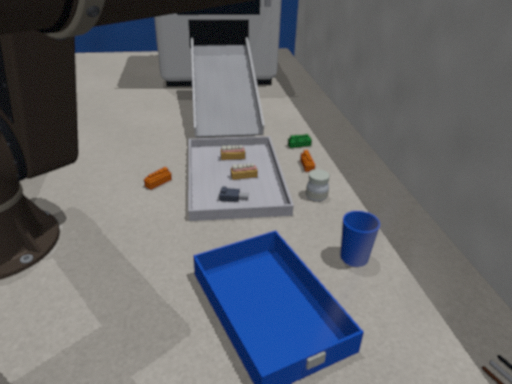

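The scene view shows two tan candidates in the tray at (324,152) and (305,175), and the stub at (267,187). The look-alikes lie outside the tray: orange at (244,135) and (375,206), green at (404,181). The two tan blocks in the tray are the models, so I'll check them in a close crop.

```bash
cat > h.py <<'E'
import numpy as np, cv2
from scipy.spatial.transform import Rotation as Ro
from plant import get_obs, snapshot
def RM(e): return Ro.from_euler('xyz',e,degrees=True).as_matrix()
def K(s): return np.array([[s['fx'],0,s['cx']],[0,s['fy'],s['cy']],[0,0,1]])
def cast(s,uv,z):
    p=cv2.undistortPoints(np.array(uv,float).reshape(-1,1,2),K(s),s['dist_coeffs']).reshape(-1,2)
    d=np.c_[p,np.ones(len(p))]@RM(s['attitude']).T
    return s['eye']+d*((z-s['eye'][2])/d[:,2])[:,None]
def proj(s,P):
    R=RM(s['attitude']); r=cv2.Rodrigues(R.T)[0]
    return cv2.projectPoints(np.array(P,float).reshape(-1,1,3),r,-R.T@s['eye'],K(s),s['dist_coeffs'])[0].reshape(-1,2)
E
python3 - <<'E'
from h import *
s=snapshot("scene");t=snapshot("side")
a=cv2.resize(s['color'][105:245,205:405],None,fx=4,fy=4,interpolation=cv2.INTER_CUBIC)
b=cv2.resize(t['color'][130:225,170:310],None,fx=5.5,fy=5.5,interpolation=cv2.INTER_CUBIC)
cv2.imwrite("pics/c1.png",a[:,:,::-1]);cv2.imwrite("pics/c2.png",b[:,:,::-1])
E
```

```text
(no output)
```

View pics/c1.png

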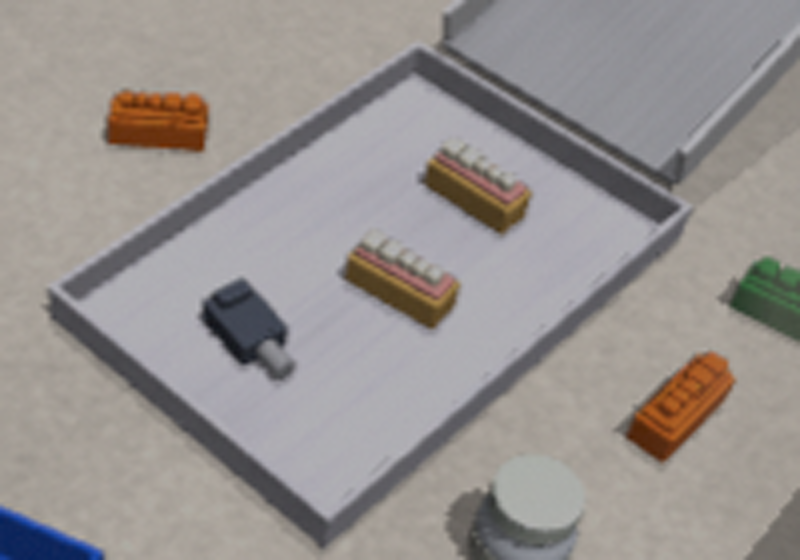

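View pics/c2.png

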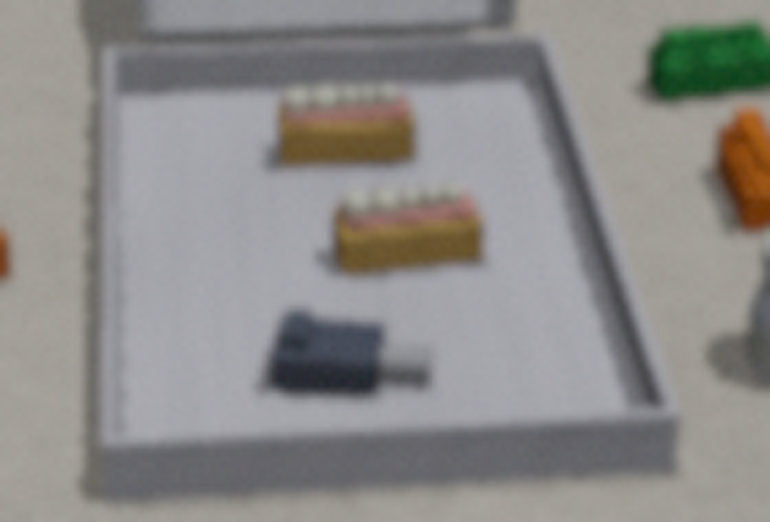

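```bash
python3 - <<'E'
from h import *
s=snapshot("scene");t=snapshot("side")
f=lambda p,k,o:(np.array(p,float)+.5)/k-.5+np.array(o)
for n,sc,sd in [("far",[(426,182),(508,231),(529,212)],[(280,163),(411,161)]),("near",[(347,278),(437,326),(458,302)],[(340,271),(481,262)]),]:
    a=cast(s,f(sc,4,(205,105)),.005); b=cast(t,f(sd,5.5,(170,130)),.005)
    print(n,a[:,:2].round(4).tolist(),b[:,:2].round(4).tolist())
    for P in (a,b):
        d=P[1]-P[0];L=np.hypot(*d[:2]);u=d/L;nrm=np.array([-u[1],u[0],0])
        print(" L",L.round(4),"yaw",np.degrees(np.arctan2(d[1],d[0])).round(1),"ctr",((P[0]+P[1])/2+nrm*.014)[:2].round(4))
def q(nm,pts,z):print(nm,cast(s,pts,z)[:,:2].round(4).tolist())
# tray rim corners
q("tray rim",f([(52,297),(322,533),(688,208),(420,47)],4,(205,105)),.03)
q("stub",f([(203,318),(243,362),(287,332),(292,375)],4,(205,105)),.01)
# pan rim
q("pan rim",[(163,216),(231,243),(154,370),(77,324)],.05)
tt=cast(t,[(195,262),(277,235),(357,331),(258,383)],.05);print(tt[:,:2].round(4).tolist())
q("jar",[(338,230)],.062);q("tumbler",[(272,297)],.095)
E
```

```text
far [[0.4941, 0.2848], [0.5636, 0.2853], [0.5634, 0.3105]] [[0.4948, 0.2914], [0.5618, 0.2848]]
 L 0.0695 yaw 0.4 ctr [0.5287 0.299 ]
 L 0.0674 yaw -5.6 ctr [0.5297 0.3021]
near [[0.512, 0.1753], [0.5801, 0.1831], [0.5775, 0.2091]] [[0.5117, 0.1831], [0.58, 0.1822]]
 L 0.0685 yaw 6.5 ctr [0.5444 0.1931]
 L 0.0683 yaw -0.7 ctr [0.546  0.1967]
tray rim [[0.4019, 0.015], [0.6351, -0.0011], [0.6488, 0.3633], [0.4166, 0.3737]]
stub [[0.4702, 0.0807], [0.5128, 0.0715], [0.5165, 0.109], [0.5415, 0.0848]]
pan rim [[0.4094, -0.1557], [0.5678, -0.1002], [0.6497, -0.3594], [0.4888, -0.4082]]
[[0.3977, -0.1704], [0.5659, -0.1144], [0.6388, -0.3625], [0.4698, -0.4263]]
jar [[0.7149, 0.0745]]
tumbler [[0.7187, -0.1457]]
```

```bash
cat >> h.py <<'E'
def to(pos,yaw=None,Yaxis=None,cur=None):
    """shift mm/turn deg to reach tool down, jaws along world angle yaw (mod 180 nearest)"""
    o=get_obs() if cur is None else cur
    R=RM(o['orientation']); best=None
    for k in (0,180):
        a=np.radians(yaw+k); y=np.array([np.cos(a),np.sin(a),0]);x=np.array([0,0,-1.]);T=np.c_[x,y,np.cross(x,y)]
        rv=Ro.from_matrix(R.T@T).as_rotvec(degrees=True)
        print("  shift",(R.T@(np.array(pos)-o['tool_pos'])*1000).round(1),"turn",rv.round(1))
E
python3 - <<'E'
from h import *
o=get_obs();print(RM(o['orientation']).round(3))
s=snapshot("wrist");cv2.imwrite("pics/w0.png",s["color"][:,:,::-1]);print(s['eye'],RM(s['attitude']).round(2))
to((.50,-.25,.33),90)
E
```

```text
[[-0.    -0.334  0.943]
 [ 0.     0.943  0.334]
 [-1.     0.001 -0.   ]]
[ 0.15442849 -0.66212659  0.38453699] [[-0.33  0.9   0.27]
 [ 0.94  0.32  0.09]
 [ 0.    0.28 -0.96]]
  shift [-103.6  272.2  387.7] turn [19.5 -0.  -0. ]
  shift [-103.6  272.2  387.7] turn [-160.5    0.    -0. ]
```

View pics/w0.png

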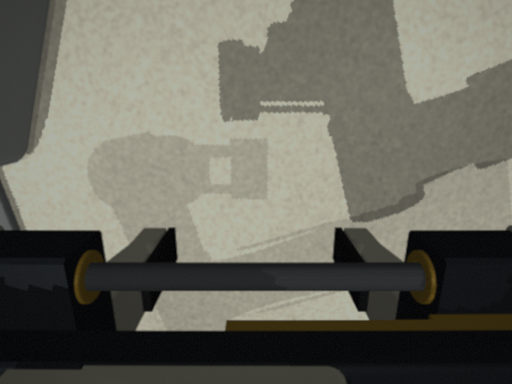

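>>> {"api": "carry_out", "payload": {"hand": -0.2, "series": [[[-75, 272, 388, 19.5, 0, 0], [-75, 272, 388, 19.5, 0, 0], [-75, 272, 388, 19.5, 0, 0], [-75, 272, 388, 19.5, 0, 0], [-75, 272, 388, 19.5, 0, 0], [-75, 272, 388, 19.5, 0, 0], [-75, 272, 388, 19.5, 0, 0], [-75, 272, 388, 19.5, 0, 0]]]}}

```text
clock: 1.35
tool_pos: [0.5016, -0.2479, 0.3023]
orientation: [-6.4, 89.9, -6.2]
force: [0.5, -1.3, -0.5]
opening: 0.0529
```

```bash
python3 - <<'E'
from h import *
to((.62,.245,.30),90)
E
```

```text
shift [  2.4 492.7 119.3] turn [0.1 0.1 0. ]
  shift [  2.4 492.7 119.3] turn [-1.799e+02 -0.000e+00  1.000e-01]
```

>>> {"api": "carry_out", "payload": {"series": [[[0, 492, 119, 0, 0, 0], [0, 492, 119, 0, 0, 0], [0, 492, 119, 0, 0, 0], [0, 492, 119, 0, 0, 0], [0, 492, 119, 0, 0, 0], [0, 492, 119, 0, 0, 0], [0, 492, 119, 0, 0, 0], [0, 492, 119, 0, 0, 0], [0, 492, 119, 0, 0, 0], [0, 492, 119, 0, 0, 0]]]}}

```text
clock: 2.6
tool_pos: [0.6189, 0.2423, 0.3009]
orientation: [-141.3, 89.9, -141.3]
force: [-0.6, -0.9, 0.1]
opening: 0.0529
```

```bash
python3 - <<'E'
from h import *
s=snapshot("wrist");cv2.imwrite("pics/w1.png",s["color"][:,:,::-1])
import pickle;pickle.dump(s,open("w1.pkl","wb"))
s=snapshot("scene");cv2.imwrite("pics/s1.png",s["color"][:,:,::-1]);pickle.dump(s,open("s1.pkl","wb"))
E
```

```text
(no output)
```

View pics/w1.png

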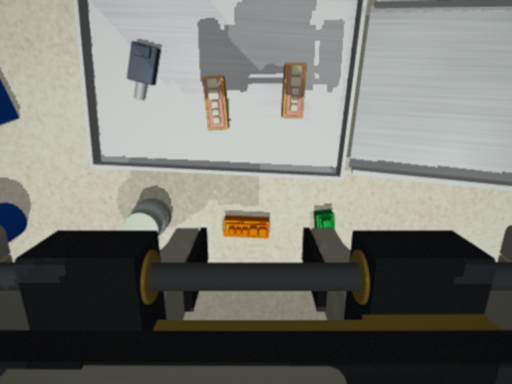

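The wrist view shows the near model at (216,103), the far model at (294,90) and the stub at (144,65). Next I'll segment both models.

```bash
cat > seg.py <<'E'
from h import *
import sys
def seg(s,z=.029,rows=(0,200),dbg=None):
    im=s['color'];hsv=cv2.cvtColor(im,cv2.COLOR_RGB2HSV)
    m=((hsv[...,0]<30)&(hsv[...,1]>70)&(hsv[...,2]>60)).astype(np.uint8)*255
    m[rows[1]:]=0;m[:rows[0]]=0
    m=cv2.morphologyEx(m,cv2.MORPH_CLOSE,np.ones((5,5)))
    for c in cv2.findContours(m,cv2.RETR_EXTERNAL,cv2.CHAIN_APPROX_NONE)[0]:
        if cv2.contourArea(c)<200: continue
        p=cast(s,c.reshape(-1,2),z)[:,:2]
        r=cv2.minAreaRect((p*1000).astype(np.float32))
        b=cv2.boxPoints(r);e=[b[1]-b[0],b[2]-b[1]];l=max(e,key=np.linalg.norm)
        print(cv2.boundingRect(c),"ctr",np.round(r[0],1),"size",np.round(r[1],1),"yaw",np.degrees(np.arctan2(l[1],l[0])).round(1))
E
python3 - <<'E'
from seg import *
import pickle
s=pickle.load(open("w1.pkl","rb"));seg(s)
print(s['eye'],s['fx'])
a=cv2.resize(s['color'][20:180,100:360],None,fx=3,fy=3,interpolation=cv2.INTER_CUBIC);cv2.imwrite("pics/w1c.png",a[:,:,::-1])
E
```

```text
(203, 75, 26, 55) ctr [545.8 189.7] size [69.1 28.7] yaw 4.1
(282, 63, 25, 55) ctr [530.2 292.6] size [28.7 68.8] yaw -2.1
[0.54352408 0.24179771 0.45934839] 310.06005176541083
```

View pics/w1c.png

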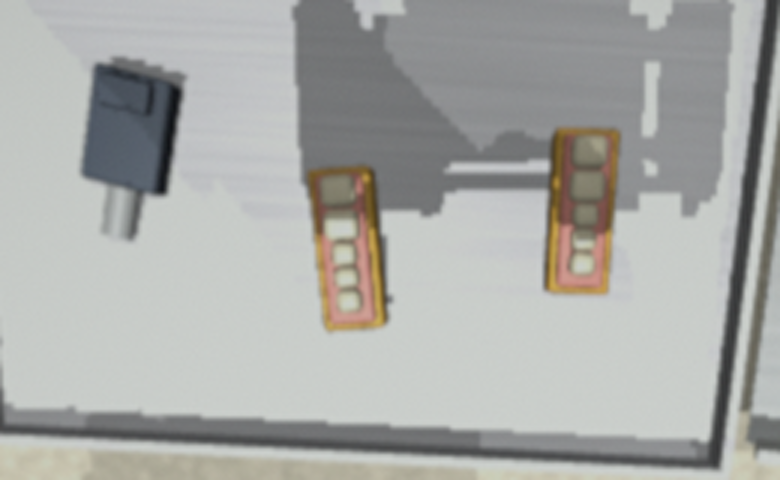

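```bash
python3 - <<'E'
from h import *
to((.5455,.191,.10),94)
E
```

```text
shift [201.8 -49.9 -73.5] turn [-4.  0.  0.]
  shift [201.8 -49.9 -73.5] turn [176.   0.  -0.]
```

>>> {"api": "carry_out", "payload": {"series": [[[60, -50, -73, -4, 0, 0], [120, -50, -73, -4, 0, 0], [180, -50, -73, -4, 0, 0], [202, -50, -73, -4, 0, 0], [202, -50, -73, -4, 0, 0], [202, -50, -73, -4, 0, 0]]]}}

```text
clock: 3.45
tool_pos: [0.5477, 0.192, 0.1019]
orientation: [18.8, 89.8, 22.8]
force: [0.2, 0.5, 0.7]
opening: 0.0529
```

```bash
python3 - <<'E'
from h import *
to((.5455,.191,.009),94)
for n in("scene","wrist"):
    s=snapshot(n);im=s['color'] if n=="wrist" else cv2.resize(s['color'][95:245,205:405],None,fx=4,fy=4,interpolation=cv2.INTER_CUBIC)
    cv2.imwrite(f"pics/{n}2.png",im[:,:,::-1])
E
```

```text
shift [92.9 -0.9 -2.5] turn [ 0.   0.2 -0.1]
  shift [92.9 -0.9 -2.5] turn [-1.8e+02  1.0e-01  3.0e-01]
```

View pics/wrist2.png

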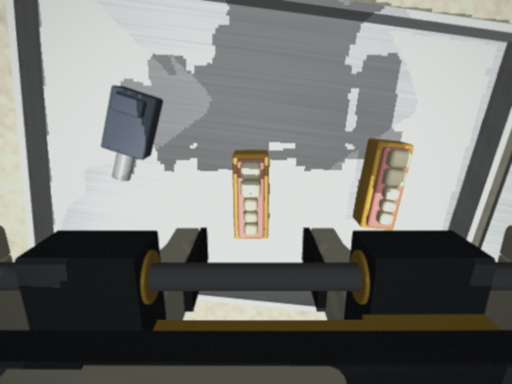

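View pics/scene2.png

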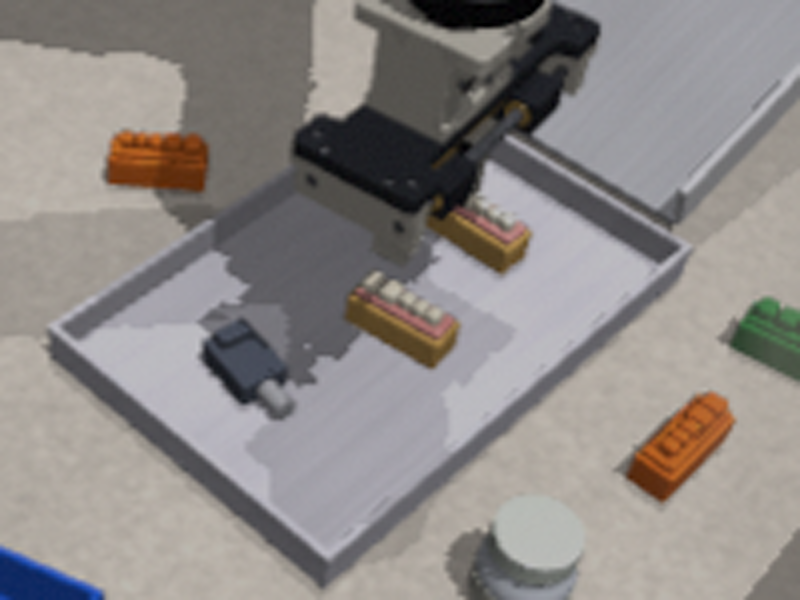

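The model at (251,195) stands upright in the wrist image, aligned between the fingers. I'll re-measure it from here, since this view is closer.

```bash
python3 - <<'E'
from seg import *
s=snapshot("wrist");seg(s,rows=(100,242));print(s['cx'])
print(get_obs()['tool_pos'])
E
```

```text
(232, 150, 37, 89) ctr [544.2 188.6] size [72.1 27.5] yaw 4.3
(353, 139, 60, 92) ctr [529.6 289. ] size [34.7 71.2] yaw -1.9
254.6600844596144
[0.54760779 0.19262198 0.1019925 ]
```

>>> {"api": "carry_out", "payload": {"series": [[[30, -3, -3, 0, 0, 0], [60, -3, -3, 0, 0, 0], [80, -3, -3, 0, 0, 0], [90, -3, -3, 0, 0, 0], [93, -3, -3, 0, 0, 0], [93, -3, -3, 0, 0, 0]]]}}

```text
clock: 4.35
tool_pos: [0.5439, 0.1891, 0.0074]
orientation: [29.4, 89.9, 33.4]
force: [-0.5, -0.3, 0.8]
opening: 0.0524
```

>>> {"api": "carry_out", "payload": {"hand": 1, "series": [[[0, 0, 0, 0, 0, 0], [0, 0, 0, 0, 0, 0], [0, 0, 0, 0, 0, 0], [0, 0, 0, 0, 0, 0], [0, 0, 0, 0, 0, 0], [0, 0, 0, 0, 0, 0]]]}}

```text
clock: 5.1
tool_pos: [0.5435, 0.1888, 0.0069]
orientation: [26.1, 90.0, 30.2]
force: [-0.8, 0.2, 5.1]
opening: 0.0275
```

>>> {"api": "carry_out", "payload": {"series": [[[-15, 0, 0, 0, 0, 0], [-40, 0, 0, 0, 0, 0], [-80, 0, 0, 0, 0, 0], [-120, 0, 0, 0, 0, 0], [-150, 0, 0, 0, 0, 0], [-150, 0, 0, 0, 0, 0]]]}}

```text
clock: 5.85
tool_pos: [0.5446, 0.1894, 0.16]
orientation: [29.6, 89.7, 33.6]
force: [0.8, 0.7, -1.4]
opening: 0.0276
```

```bash
python3 - <<'E'
from h import *
import pickle
s=snapshot("scene");cv2.imwrite("pics/s3.png",s["color"][:,:,::-1])
# pan by blue mask: outer rim corners
t=pickle.load(open("s1.pkl","rb"))
for nm,im in (("scene",t),("side",snapshot("side"))):
    hsv=cv2.cvtColor(im['color'],cv2.COLOR_RGB2HSV)
    m=((hsv[...,0]>105)&(hsv[...,0]<130)&(hsv[...,1]>150)).astype(np.uint8)*255
    if nm=="side": m[:232]=0
    c=max(cv2.findContours(m,cv2.RETR_EXTERNAL,cv2.CHAIN_APPROX_NONE)[0],key=cv2.contourArea)
    q=cv2.approxPolyDP(cv2.convexHull(c),6,True).reshape(-1,2)
    print(nm,[(u.tolist(),(p[:2]*1000).round().tolist()) for u,p in zip(q,cast(im,q,.05))])
w=snapshot("wrist");cv2.imwrite("pics/w3.png",w["color"][:,:,::-1])
E
```

```text
scene [([162, 213], [401.0, -152.0]), ([228, 242], [561.0, -103.0]), ([230, 255], [587.0, -122.0]), ([154, 378], [659.0, -367.0]), ([68, 323], [476.0, -418.0])]
side [([276, 232], [566.0, -105.0]), ([362, 333], [645.0, -367.0]), ([357, 351], [625.0, -397.0]), ([290, 383], [514.0, -433.0]), ([254, 383], [464.0, -425.0]), ([195, 273], [396.0, -199.0]), ([194, 256], [397.0, -154.0])]
```

View pics/s3.png

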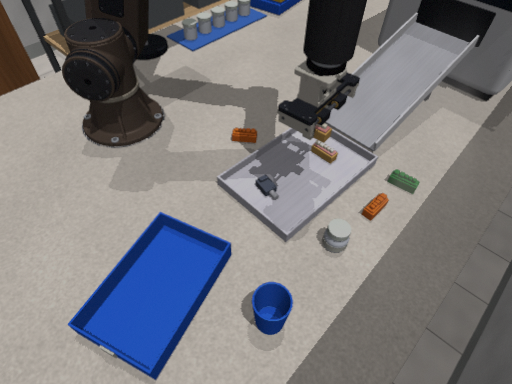

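```bash
python3 - <<'E'
from h import *
to((.5406,-.3115,.14),107.5)
E
```

```text
shift [  16.2 -498.5  -37. ] turn [-13.5  -0.1   0. ]
  shift [  16.2 -498.5  -37. ] turn [1.665e+02 0.000e+00 1.000e-01]
```

>>> {"api": "carry_out", "payload": {"series": [[[0, -20, -1, -1, 0, 0], [0, -60, -4, -2, 0, 0], [0, -115, -8, -4, 0, 0], [0, -175, -13, -6, 0, 0], [0, -235, -17, -8, 0, 0], [0, -295, -22, -10, 0, 0], [5, -355, -26, -12, 0, 0], [10, -415, -31, -13, 0, 0], [13, -465, -34, -13.5, 0, 0], [16, -498, -37, -13.5, 0, 0]]]}}

```text
clock: 7.25
tool_pos: [0.5402, -0.3128, 0.1386]
orientation: [149.0, 89.8, 166.4]
force: [0.5, 0.4, -1.5]
opening: 0.0276
```

```bash
python3 - <<'E'
from h import *
w=snapshot("wrist");cv2.imwrite("pics/w4.png",w["color"][:,:,::-1])
to((.5406,-.3115,.012),107.5)
print(get_obs()['opening'])
E
```

```text
shift [126.1   3.2   2.3] turn [-0.1 -0.2 -0.1]
  shift [126.1   3.2   2.3] turn [ 1.799e+02 -1.000e-01  3.000e-01]
0.027676141819638334
```

View pics/w4.png

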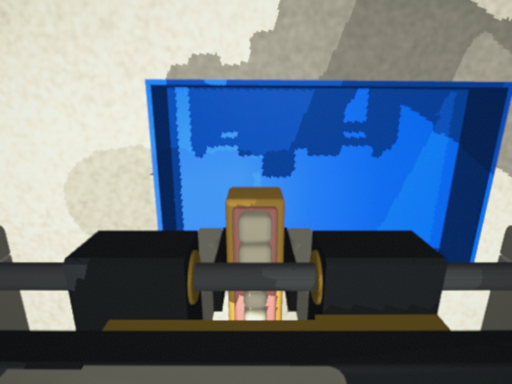

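The model hangs upright and square to the pan, whose rim runs from about (148,82) to (508,84). Now lower it.

>>> {"api": "carry_out", "payload": {"series": [[[25, 2, 2, 0, 0, 0], [60, 2, 2, 0, 0, 0], [95, 2, 2, 0, 0, 0], [115, 2, 2, 0, 0, 0], [122, 2, 2, 0, 0, 0], [125, 2, 2, 0, 0, 0], [125, 2, 2, 0, 0, 0]]]}}

```text
clock: 8.18
tool_pos: [0.5431, -0.3082, 0.016]
orientation: [-39.1, 90.0, -21.6]
force: [0.4, 0.5, -0.0]
opening: 0.0278
```

>>> {"api": "carry_out", "payload": {"series": [[[1.5, 0, 0, 0, 0, 0], [3, 0, 0, 0, 0, 0], [4.5, 0, 0, 0, 0, 0], [5.5, 0, 0, 0, 0, 0], [5.5, 0, 0, 0, 0, 0]]]}}

```text
clock: 8.8
tool_pos: [0.5427, -0.3082, 0.01]
orientation: [151.4, 90.0, 168.9]
force: [0.6, 0.0, -0.4]
opening: 0.0281
```

>>> {"api": "carry_out", "payload": {"series": [[[1, 0, 0, 0, 0, 0], [1.5, 0, 0, 0, 0, 0], [2, 0, 0, 0, 0, 0], [2.5, 0, 0, 0, 0, 0], [2.5, 0, 0, 0, 0, 0]]]}}

```text
clock: 9.43
tool_pos: [0.5427, -0.3082, 0.0075]
orientation: [143.7, 90.0, 161.2]
force: [-0.5, 0.7, -1.2]
opening: 0.0277
```

>>> {"api": "carry_out", "payload": {"series": [[[0.5, 0, 0, 0, 0, 0], [1, 0, 0, 0, 0, 0], [1.5, 0, 0, 0, 0, 0], [1.5, 0, 0, 0, 0, 0]]]}}

```text
clock: 9.93
tool_pos: [0.5427, -0.3082, 0.006]
orientation: [152.4, 90.0, 169.9]
force: [-0.6, 0.1, -1.6]
opening: 0.0276
```

>>> {"api": "carry_out", "payload": {"series": [[[0.5, 0, 0, 0, 0, 0], [1, 0, 0, 0, 0, 0], [1, 0, 0, 0, 0, 0]]]}}

```text
clock: 10.3
tool_pos: [0.5428, -0.3082, 0.0059]
orientation: [-53.7, 90.0, -36.1]
force: [-2.3, 1.9, 5.9]
opening: 0.0278
```

Contact at 6 N, so it is resting on the floor. Release it.

>>> {"api": "carry_out", "payload": {"hand": -0.1, "series": [[[0, 0, 0, 0, 0, 0], [0, 0, 0, 0, 0, 0], [0, 0, 0, 0, 0, 0], [0, 0, 0, 0, 0, 0]]]}}

```text
clock: 10.8
tool_pos: [0.5427, -0.3082, 0.005]
orientation: [158.2, 90.0, 175.7]
force: [0.1, -0.3, 0.2]
opening: 0.0481
```

>>> {"api": "carry_out", "payload": {"series": [[[-10, 0, 0, 0, 0, 0], [-30, 0, 0, 0, 0, 0], [-75, 0, 0, 0, 0, 0], [-130, 0, 0, 0, 0, 0], [-190, 0, 0, 0, 0, 0], [-200, 0, 0, 0, 0, 0]]]}}

```text
clock: 11.55
tool_pos: [0.5449, -0.3091, 0.2113]
orientation: [-37.5, 89.5, -19.9]
force: [0.2, 1.3, -1.1]
opening: 0.048
```

```bash
python3 - <<'E'
from h import *
for n in("scene","wrist"):
    s=snapshot(n);cv2.imwrite(f"pics/{n}5.png",s['color'][:,:,::-1])
to((.59,.289,.20),88)
E
```

```text
shift [  7.1 555.6 224.3] turn [19.5  0.2  0.1]
  shift [  7.1 555.6 224.3] turn [-1.605e+02 -1.000e-01  3.000e-01]
```

View pics/scene5.png

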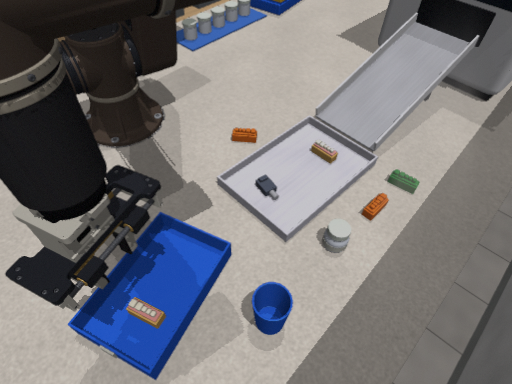

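View pics/wrist5.png

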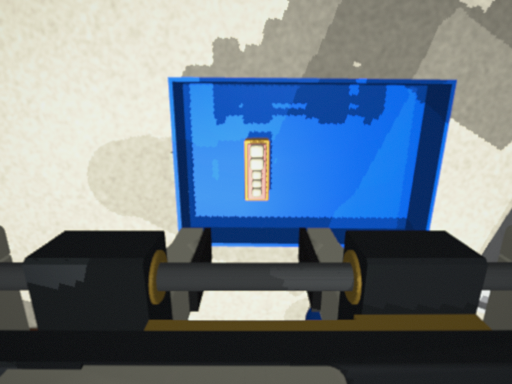

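The first model is flat in the pan, teeth up, at scene (146,312). Next, the second.

>>> {"api": "carry_out", "payload": {"hand": -0.2, "series": [[[0, 55, 22, 4, 0, 0], [0, 110, 44, 8, 0, 0], [5, 165, 66, 12, 0, 0], [7, 220, 90, 16, 0, 0], [7, 275, 112, 19.5, 0, 0], [7, 330, 134, 19.5, 0, 0], [7, 385, 156, 19.5, 0, 0], [7, 440, 178, 19.5, 0, 0], [7, 500, 202, 19.5, 0, 0], [7, 555, 224, 19.5, 0, 0]]]}}

```text
clock: 12.9
tool_pos: [0.5883, 0.2901, 0.1962]
orientation: [-140.9, 89.8, -142.8]
force: [1.5, 0.1, 0.8]
opening: 0.0522
```

>>> {"api": "carry_out", "payload": {"series": [[[0, 0, 0, 0, 0, 0], [0, 0, 0, 0, 0, 0]]]}}

```text
clock: 13.15
tool_pos: [0.5883, 0.2883, 0.1961]
orientation: [-140.4, 89.8, -142.3]
force: [0.6, 0.4, 0.2]
opening: 0.0526
```

```bash
python3 - <<'E'
from seg import *
s=snapshot("wrist");cv2.imwrite("pics/w6.png",s['color'][:,:,::-1]);seg(s)
print(get_obs()['tool_pos'])
to((.530,.291,.10),88)
E
```

```text
(245, 83, 28, 70) ctr [529.9 293.4] size [27.5 68.9] yaw -2.0
[0.58857485 0.28763195 0.19670426]
  shift [ 96.8   1.5 -58.5] turn [ 0.  -0.1  0.1]
  shift [ 96.8   1.5 -58.5] turn [-1.8e+02 -1.0e-01 -2.0e-01]
```

View pics/w6.png

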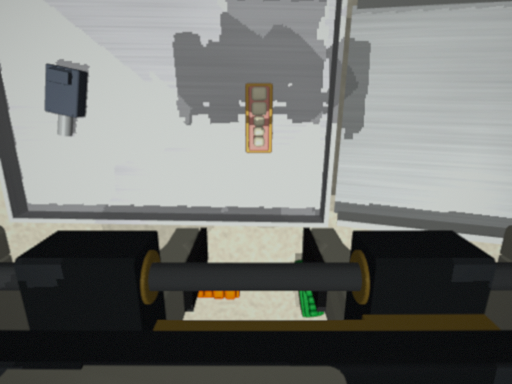

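>>> {"api": "carry_out", "payload": {"series": [[[40, 4, -58, 0, 0, 0], [90, 4, -58, 0, 0, 0], [130, 4, -58, 0, 0, 0], [160, 4, -58, 0, 0, 0], [180, 4, -58, 0, 0, 0], [186, 4, -58, 0, 0, 0], [187, 4, -58, 0, 0, 0], [187, 4, -58, 0, 0, 0]]]}}

```text
clock: 14.2
tool_pos: [0.5319, 0.2946, 0.0121]
orientation: [44.8, 89.9, 42.8]
force: [-0.7, 0.3, -0.4]
opening: 0.0529
```

>>> {"api": "carry_out", "payload": {"series": [[[2, -1, -1, 0, 0, 0], [4.5, -1, -1, 0, 0, 0], [4.5, -1, -1, 0, 0, 0]]]}}

```text
clock: 14.58
tool_pos: [0.5302, 0.2935, 0.0065]
orientation: [-144.1, 90.0, -146.1]
force: [-0.0, 0.8, -0.5]
opening: 0.0524
```

>>> {"api": "carry_out", "payload": {"hand": 1, "series": [[[0, 0, 0, 0, 0, 0], [0, 0, 0, 0, 0, 0], [0, 0, 0, 0, 0, 0], [0, 0, 0, 0, 0, 0], [0, 0, 0, 0, 0, 0], [0, 0, 0, 0, 0, 0]]]}}

```text
clock: 15.32
tool_pos: [0.5304, 0.2936, 0.0066]
orientation: [51.4, 90.0, 49.4]
force: [-0.3, -0.2, -0.7]
opening: 0.0276
```

>>> {"api": "carry_out", "payload": {"series": [[[-15, 0, 0, 0, 0, 0], [-40, 0, 0, 0, 0, 0], [-80, 0, 0, 0, 0, 0], [-120, 0, 0, 0, 0, 0], [-150, 0, 0, 0, 0, 0], [-150, 0, 0, 0, 0, 0]]]}}

```text
clock: 16.08
tool_pos: [0.5315, 0.2945, 0.1605]
orientation: [44.2, 89.7, 42.2]
force: [0.3, -0.6, -1.6]
opening: 0.0278
```

```bash
python3 - <<'E'
from h import *
s=snapshot("scene");cv2.imwrite("pics/s7.png",s['color'][:,:,::-1])
to((.509,-.211,.14),107.5)
E
```

```text
shift [  17.2 -505.4   -4.2] turn [-19.5   0.1  -0.1]
  shift [  17.2 -505.4   -4.2] turn [160.5  -0.2  -0.2]
```

View pics/s7.png

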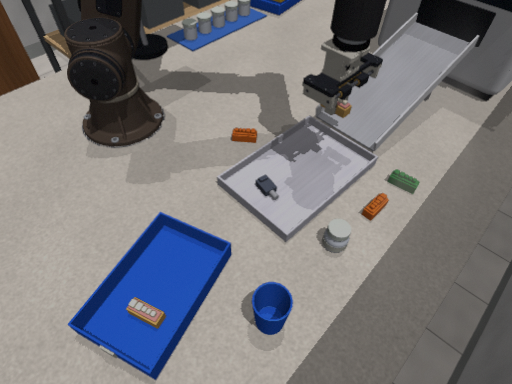

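>>> {"api": "carry_out", "payload": {"series": [[[0, -20, 0, -1, 0, 0], [0, -60, 0, -3, 0, 0], [0, -115, -1, -5, 0, 0], [0, -175, -1, -8, 0, 0], [0, -235, -2, -10, 0, 0], [0, -295, -2, -12, 0, 0], [5, -355, -3, -15, 0, 0], [10, -415, -3, -17, 0, 0], [13, -470, -4, -19.5, 0, 0], [17, -505, -4, -19.5, 0, 0]]]}}

```text
clock: 17.38
tool_pos: [0.5075, -0.2132, 0.1385]
orientation: [154.9, 89.9, 172.4]
force: [0.4, 0.8, -1.4]
opening: 0.0276
```

>>> {"api": "carry_out", "payload": {"series": [[[0, 0, 0, 0, 0, 0]]]}}

```text
clock: 17.5
tool_pos: [0.5073, -0.213, 0.138]
orientation: [156.5, 89.8, 173.8]
force: [-0.2, 0.9, -1.5]
opening: 0.0273
```

```bash
python3 - <<'E'
from h import *
w=snapshot("wrist");cv2.imwrite("pics/w8.png",w["color"][:,:,::-1])
to((.509,-.211,.014),107.5)
E
```

```text
shift [124.3   0.3   1.8] turn [-0.1 -0.1 -0.1]
  shift [124.3   0.3   1.8] turn [ 1.799e+02 -1.000e-01  2.000e-01]
```

View pics/w8.png

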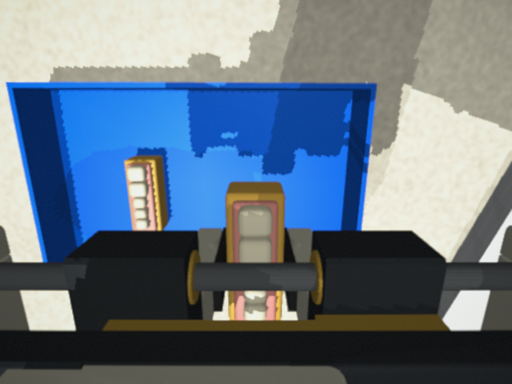

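>>> {"api": "carry_out", "payload": {"series": [[[25, 0, 1, 0, 0, 0], [60, 0, 1, 0, 0, 0], [95, 0, 1, 0, 0, 0], [115, 0, 1, 0, 0, 0], [122, 0, 1, 0, 0, 0], [125, 0, 1, 0, 0, 0], [127, 0, 1, 0, 0, 0], [128, 0, 1, 0, 0, 0], [128, 0, 1, 0, 0, 0]]]}}

```text
clock: 18.68
tool_pos: [0.5101, -0.2108, 0.012]
orientation: [-21.1, 90.0, -3.6]
force: [-0.2, 0.3, -0.8]
opening: 0.0274
```

>>> {"api": "carry_out", "payload": {"series": [[[1, 0, 0, 0, 0, 0], [2, 0, 0, 0, 0, 0], [3, 0, 0, 0, 0, 0], [4, 0, 0, 0, 0, 0], [5, 0, 0, 0, 0, 0], [5, 0, 0, 0, 0, 0]]]}}

```text
clock: 19.42
tool_pos: [0.5098, -0.2107, 0.0064]
orientation: [156.8, 90.0, 174.3]
force: [-0.0, -0.4, -1.4]
opening: 0.0279
```

>>> {"api": "carry_out", "payload": {"series": [[[0.5, 0, 0, 0, 0, 0], [1, 0, 0, 0, 0, 0], [1, 0, 0, 0, 0, 0]]]}}

```text
clock: 19.8
tool_pos: [0.5099, -0.2107, 0.0055]
orientation: [45.5, 90.0, 63.1]
force: [-0.2, 0.1, -1.4]
opening: 0.0278
```

>>> {"api": "carry_out", "payload": {"series": [[[0.5, 0, 0, 0, 0, 0], [0.5, 0, 0, 0, 0, 0]]]}}

```text
clock: 20.05
tool_pos: [0.51, -0.2107, 0.0055]
orientation: [-36.9, 90.0, -19.4]
force: [-1.8, 2.2, 5.4]
opening: 0.0275
```

Contact at 5 N. Release, retreat and check.

>>> {"api": "carry_out", "payload": {"hand": -0.1, "series": [[[0, 0, 0, 0, 0, 0], [0, 0, 0, 0, 0, 0], [0, 0, 0, 0, 0, 0], [0, 0, 0, 0, 0, 0]]]}}

```text
clock: 20.55
tool_pos: [0.5099, -0.2107, 0.005]
orientation: [133.9, 90.0, 151.4]
force: [0.1, -0.1, 0.8]
opening: 0.0479
```

>>> {"api": "carry_out", "payload": {"series": [[[-10, 0, 0, 0, 0, 0], [-30, 0, 0, 0, 0, 0], [-75, 0, 0, 0, 0, 0], [-130, 0, 0, 0, 0, 0], [-190, 0, 0, 0, 0, 0], [-220, 0, 0, 0, 0, 0], [-220, 0, 0, 0, 0, 0]]]}}

```text
clock: 21.42
tool_pos: [0.5112, -0.211, 0.2289]
orientation: [-25.2, 89.6, -7.6]
force: [0.4, 0.6, -1.0]
opening: 0.0483
```

```bash
python3 - <<'E'
from seg import *
for n in("scene","wrist"):
    s=snapshot(n);cv2.imwrite(f"pics/{n}9.png",s['color'][:,:,::-1])
seg(s,z=.028,rows=(80,230))
E
```

```text
(155, 140, 30, 59) ctr [ 543.1 -305.8] size [69.7 30.8] yaw 17.6
(244, 136, 23, 59) ctr [ 508.5 -211.7] size [69.1 26.4] yaw 17.4
```

View pics/scene9.png

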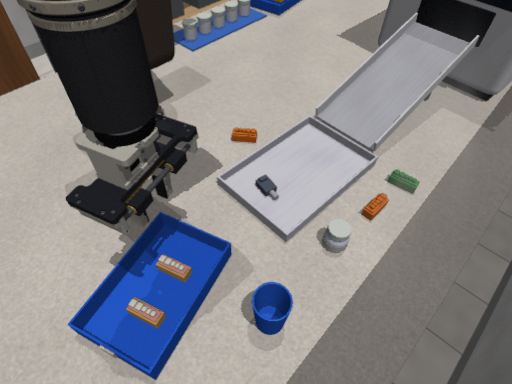

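View pics/wrist9.png

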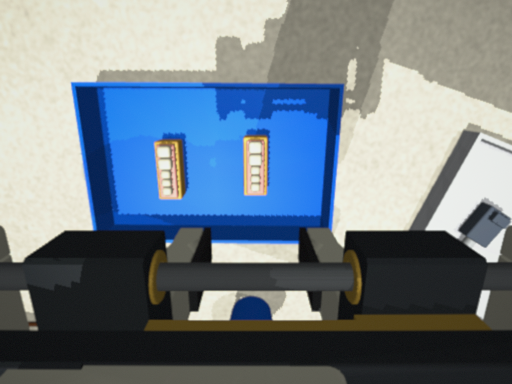

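Both models are flat in the pan, teeth up, at scene (173,267) and (146,312). The stub, jar, tumbler and look-alikes are at the same pixels as at the start. Handing in.

```bash
python3 -c "
from plant import close_job;print(close_job())"
```

```text
the job is handed in; nothing more can be done
None
```

Both tooth models are in the blue pan, flat on its floor and teeth up, and I handed the job in at about 21.5 s of the 54 s allowed. I gripped each one across its tan block and lowered it slowly until it touched at about 5–6 N. I then opened the jaws about 10 mm per side and lifted straight up.

- **Placement:** the last wrist picture puts the models at about (0.543, -0.306) and (0.509, -0.212). Both are turned about 17.5°, in line with the pan, with footprints measuring 70 x 31 mm and 69 x 26 mm against the true 70 x 28 mm.
- **Bystanders:** by eye, the stub, jar, tumbler and the orange and green look-alikes are at the same pixels in the scene camera as at the start.
- **Disagreements:**
  - My first estimates from the scene and side cameras differed from the wrist camera by 3–10 mm in y. I used the wrist values for the grasps.
  - The pan position from the two fixed cameras agreed to within about 4 mm, well within the room left in the pan.

No check failed.

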